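# Spin down the loose wing nut of a cheese press

### The arm

A 6-joint arm with a two-finger parallel gripper is mounted at the origin on the work surface. World frame = base frame: x ahead of the robot, y to its left, z up, the work surface at z = 0. Lengths are in m, angles in rad, forces in N, time in s.
With the tool pointing down it reaches from about 0.4 to 0.825 m from the base axis. Payload 7 kg.
Tool frame: the origin (TCP) lies between the finger pads; the fingertips stand 8 mm ahead of it and the grasp point (between the pads) lies 11 mm behind it; z points along the fingers, y is the line along which they close (so a half turn about z gives the same grasp; the last joint's range is limited). The gripper opens to 85 mm and grips with 20 to 120 N. Pads are 22 mm wide; open, the fingers measure 114 mm over their backs; the gripper's body (76 mm by 85 mm) begins 54 mm behind the grasp point. The pads swing forward as they close: fully open they stand 13 mm farther back than shut.
Start: joints at [1.612, 0.359, 0.012, 0, -1.224, -0.288], TCP at [0.165, 0.655, 0.239] pointing down, gripper open.
Joint ranges: [-3.07, 3.07], [-1.43, 2.12], [-1.02, 1.25], [-3.03, 1.67], [-3.05, -0], [-3.03, 3.03]. Speed limits (rad/s): [2.39, 2.39, 3.01, 3.14, 3.14, 3.14].

### API

Orientations are given as a unit quaternion [w, x, y, z].
In Python, from workcell import goto, movel, movej, let_go, clamp, wait, inverse_kinematics, sense, read_camera, get_calibration, Unreachable, close_job gives the robot as it stands. Calls block until the motion is done:
- goto(position, orientation): joint-space move of the TCP to a pose.
- movel(position, frame=None, velocity=0.15, until_force=None): straight line of the TCP; frame=None keeps the orientation; velocity is the mean speed in m/s. With until_force (N) it stops when the force on the tool has changed by that much, and returns True; else False.
- movej(angles): joint-space move.
- let_go() and clamp(strength=None): open the fingers fully, or close them until they stop; strength is the grip in N (None keeps the last).
- wait(seconds).
- inverse_kinematics(position, orientation): joint angles nearest the present ones, or None.
- sense(): the state.
- read_camera(name): name is "side" or "top" or "wrist"; returns the picture (420x560x3 uint8, red, green, blue); there is no depth.
- get_calibration(name): a dict with "mtx" (3x3 intrinsics, pixels), "R" (3x3) and "t" (3): a world point X has camera coordinates R X + t. Camera axes: x right, y down, z forward; pixel columns grow to the right and rows downward; lengths in m; the calibration is good to about 2 mm. A picture is of the moment at which its call begins: read the wrist's pose just before it. get_calibration takes no time and is no camera call; for the wrist camera it gives the pose at the moment of the call.
A pose or a line that the arm cannot do raises Unreachable and nothing moves.
- close_job(): hands the job in; it is judged then, once.
The state is a dict: "time_s": time; "joints": joint angles; "joint_vel": joint speeds; "joint_efforts": joint torques, N m; "tcp_pos": TCP position; "orientation": TCP orientation; "ft_force": force on the tool from outside, world axes, zero at the start; "ft_torque": the same for the moment, N m; "finger_gap": opening from 0.0 (shut) to 1.0 (fully open); "grasp_force": force on a finger pad.
Only numpy, scipy, OpenCV 4.12 (cv2) and the standard library are available. Lean on these libraries where they do the work, as an engineer would, in place of code of your own. Each camera call takes 0.05 s, during which the arm holds its last target. There are 200 camera calls.

### The job

One of the two wing nuts on the small cheese press has been backed off and stands clear of its washer. Push its wings round clockwise with a fingertip, one wing at a time and as many strokes as it takes, until the nut is fully home on its washer and turns no further; do not pinch it. Leave the other wing nut as it is, do not shove, tip or lift the press, and leave everything else on the bench alone.

Things in the scene. Friction and masses are not known exactly. Their poses are not given: they have to be found in the camera images.
- press: Cheese press, about 3.6 kg, standing loose on the bench. Origin: centre of the underside of its wooden board, 190 (x) x 300 (y) x 22 mm; z up. White round mould 127 mm across in the middle. Two upright threaded rods 14 mm thick, up to 190 mm above the bench, at x = 0, y = +110 mm (loose nut) and -110 mm (tight nut). Pushed with over 12 N at nut height it may tip or slide.
- bar_top (a point): Middle of the flat aluminium pressure bar that lies over the mould from rod to rod, at the level of its top face, 128 mm above the bench; axes as the press. Bar 44 (x) x 262 (y) mm. An 8 mm thick upright rib runs along y from -67 to +67 mm, up to 162 mm above the bench; so beside the loose nut a fingertip has free room on the outer side (away from the mould) and on both flanks.
- nut_axis (a point): Point on the axis of the loose wing nut, 24 mm above its underside, at mid-height of its wings; the frame turns with the nut, z up. Plain steel; two upright wings 6 mm thick along this +x and -x, 80 mm from tip to tip; round ears from 12 to 36 mm above the underside, 16 to 40 mm from the axis. The rod sticks up through the middle.
- nut_foot (a point): Middle of the underside of the loose nut. Hub up to 15 mm in radius, 19 mm high, on a flange 17 mm in radius. Home, it rests on a washer whose top is 131 mm above the bench; it stands clear of it at the start by 7 to 10.5 mm, and each clockwise turn lowers the nut by 6 mm.
- loose_nut (a joint): Angle in rad by which the loose nut has been turned clockwise (seen from above) down its rod: it starts between about 1.6 and 5.3 and stops hard on its washer at 12.57 (fully home). It runs freely with slight friction, needs about 1 to 2 N at a wing, and stays where it is left.
- nut_side_a: The side of the loose nut (wings and hub) that faces the +y of point nut_axis; origin on the axis at the nut's underside. For clockwise turning the wing along +x is pushed on this side.
- nut_side_b: The side of the loose nut (wings and hub) that faces the -y of point nut_axis; same origin. For clockwise turning the wing along -x is pushed on this side. Fingers pressing on side a and side b at once are a pinch.
- home_nut_axis (a point): The same point on the other wing nut, of the same shape, which is already tight on its washer and is left alone.
- home_nut (a joint): Angle of that nut in rad: 0 is tight, negative is turned back. It is stiff.
- baby_jar: Small clear baby food jar, 54 mm across, 72 mm high, standing beside the press's board; origin at the centre of its underside.
- tea_strainer: Steel tea strainer lying beside the press's board: bowl 64 mm across, 24 mm high, handle along its +x, 135 mm from the bowl's middle; origin under the bowl's middle.
- green_jar: Green glass jar with metal twist lid, 84 mm across, 135 mm high; origin at the centre of its underside.
- colander: Plastic colander 224 mm across (270 mm over its two ears), 95 mm high; origin at the centre of its underside.
- thermos: Steel vacuum flask 84 mm across, 290 mm high; origin at the centre of its underside.
- mate_gourd: Dark mate gourd 74 mm across, 86 mm high, with a steel straw up to 158 mm; origin at the centre of its underside.
- wooden_spoon: Wooden spoon 260 mm long lying on the bench; origin near its middle.

How it is judged:
At the end, for the whole second after the job is handed in: The loose nut is home on its washer (within 0.17 rad of its stop) and at rest; the other nut has not been turned back by more than 0.2 rad; the press stands flat and still within 30 mm of where it stood (value of joint loose_nut above 12.4 rad and velocity of joint loose_nut between -0.05 and 0.05 rad/s and value of joint home_nut above -0.2 rad and distance of press from where it was at the start of the episode below 0.03 m and linear speed of press below 0.01 m/s and angle between press's own z axis and vertical below 0.03 rad); the robot touches nothing.
It fails at once if the loose nut is pinched: fingers press on both sides of it at once, over 4 N each (contact force between the fingers and nut_side_a above 4 N and contact force between the fingers and nut_side_b above 4 N).
It fails at once if the press or its nuts are pushed with the arm or the gripper's body in place of the fingers, over 8 N (contact force between the arm and press above 8 N).
It fails at once if the press is shoved by more than 30 mm, tipped by more than 7 degrees or lifted by more than 10 mm (distance of press from where it was at the start of the episode above 0.03 m or angle between press's own z axis and vertical above 0.12 rad or height (world z) of press above 0.01 m).
It fails at once if the other wing nut is loosened by more than 0.2 rad (value of joint home_nut below -0.2 rad).
It fails at once if another thing on the bench is moved by more than 30 mm (distance of any of baby_jar, tea_strainer, green_jar, colander, thermos, mate_gourd, wooden_spoon from where it was at the start of the episode above 0.03 m).
It also fails if it takes over 64 s, if anything falls off the work surface, if the arm or the gripper's body presses on something with over 40 N, if the wrist force passes 120 N, or if a joint passes its speed limit or range.

## Working session

There is one attempt and no reset: what is moved stays moved. The work goes in short steps, each a Python script; the robot and the scene stay as the last script left them, time stands still between calls to the robot, and variables do not carry over. Pictures are saved under pics/ and viewed, at most 10 in all, crops included, and the job is handed in when it is done.

```bash
mkdir -p pics; ls; python3 - <<'E'
from workcell import *
import cv2,numpy as np
for n in("top","side","wrist"):
    c=get_calibration(n); im=read_camera(n); cv2.imwrite(f"pics/{n}0.png",im[:,:,::-1]); np.savez(f"pics/{n}0.npz",im=im,**c)
    print(n,c['mtx'].round(1).tolist(),(-c['R'].T@c['t']).round(3))
s=sense();print(s['time_s'],s['tcp_pos'],s['orientation'],s['ft_force'],s['finger_gap'])
E
```

```text
pics
top [[439.0, 0.0, 285.2], [0.0, 439.0, 206.6], [0.0, 0.0, 1.0]] [ 0.257 -0.045  1.56 ]
side [[457.3, 0.0, 277.0], [0.0, 457.3, 216.1], [0.0, 0.0, 1.0]] [-0.157 -0.717  1.265]
wrist [[360.0, 0.0, 277.9], [0.0, 360.0, 213.9], [0.0, 0.0, 1.0]] [0.245 0.634 0.373]
0.15 [0.16482832 0.65418754 0.23857082] [ 6.51938563e-04  9.92391176e-01 -1.23123224e-01 -1.30985675e-05] [0.80078116 0.27901168 0.23783117] 1.0006306361143182
```

View pics/top0.png

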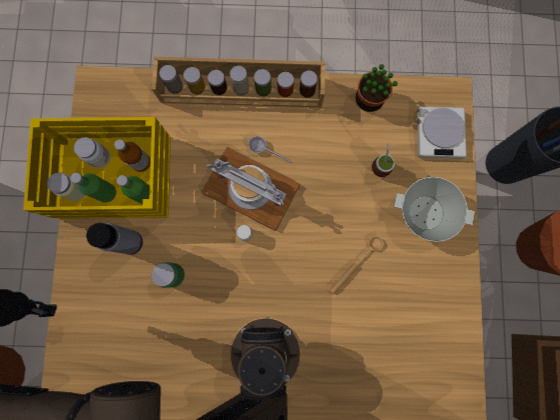

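View pics/side0.png

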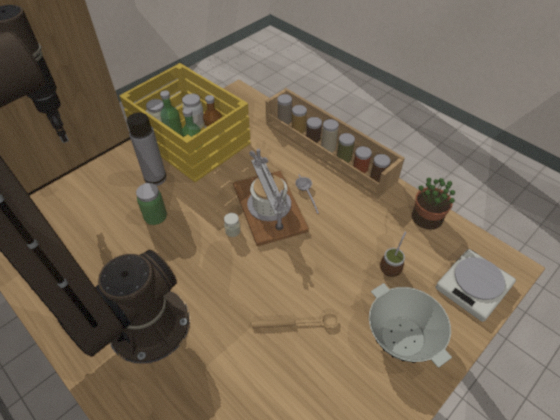

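The top view shows the press at about (250,188), with its rods near (215,168) and (277,192). The baby jar is at (244,232) and the strainer at (258,145). Next I'll enlarge the press and get the coordinates.

```bash
cat > h.py <<'E'
import numpy as np,cv2
def ray(c,uv,z):
    d=c['R'].T@np.linalg.solve(c['mtx'],[uv[0],uv[1],1.]);o=-c['R'].T@c['t']
    return o+d*(z-o[2])/d[2]
def proj(c,X):
    p=c['mtx']@(c['R']@np.asarray(X)+c['t']);return p[:2]/p[2]
E
python3 - <<'E'
from h import *
t=np.load('pics/top0.npz');s=np.load('pics/side0.npz')
a=cv2.resize(t['im'][140:240,190:310],(480,400),interpolation=cv2.INTER_CUBIC)
b=cv2.resize(s['im'][140:250,220:320],(320,352),interpolation=cv2.INTER_CUBIC)
o=np.zeros((400,800,3),np.uint8);o[:,:480]=a;o[:352,480:]=b
cv2.imwrite('pics/crop.png',o[:,:,::-1])
im=t['im'];hsv=cv2.cvtColor(im,cv2.COLOR_RGB2HSV)
for n,p,z in(('rodL',(215,168),.15),('rodR',(277,192),.15),('mould',(250,188),.1),('base',(262,370),.0),('jar',(244,232),.07),('strainer',(258,145),.01)):print(n,ray(t,p,z).round(3))
# board mask
c=np.median(im[193:200,208:216].reshape(-1,3),0);print(c,hsv[196,212])
E
```

```text
rodL [0.607 0.179 0.15 ]
rodR [ 0.532 -0.028  0.15 ]
mould [0.553 0.065 0.1  ]
base [-0.054  0.007  0.   ]
jar [0.406 0.081 0.07 ]
strainer [0.733 0.048 0.01 ]
[93.5 60.  31. ] [ 12 166  89]
```

View pics/crop.png

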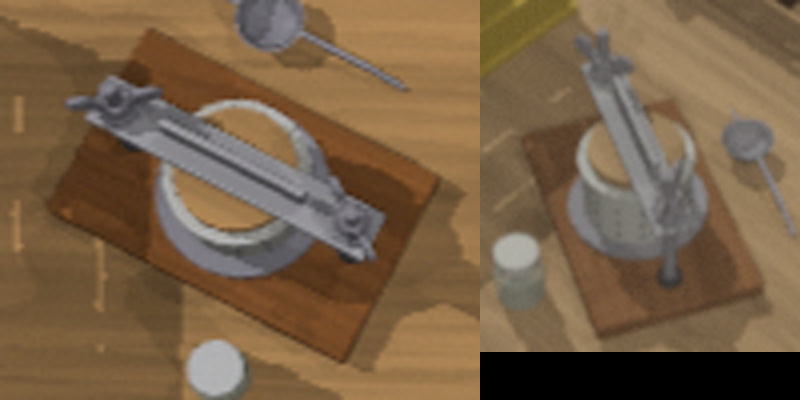

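The left nut (crop 70–158, 93–104) and the right nut (crop 325–372, 180–258) can't be told apart yet. I'll take two wrist views from above the press.

```bash
python3 - <<'E'
from workcell import *
from h import *
p=sense()['tcp_pos']
movel([p[0],p[1],0.40],velocity=.2)
for i,P in enumerate(([0.50,0.16,0.36],[0.50,-0.02,0.36])):
    (goto if i==0 else (lambda P,q:movel(P,velocity=.2)))(P,[0,1,0,0])
    c=get_calibration('wrist');im=read_camera('wrist');np.savez(f'pics/w{i}.npz',im=im,**c);cv2.imwrite(f'pics/w{i}.png',im[:,:,::-1])
    print((-c['R'].T@c['t']).round(3),c['R'].round(2).tolist(),[proj(c,(*q,.16)).round() for q in((.607,.179),(.532,-.028))],sense()['time_s'])
a=[np.load(f'pics/w{i}.npz')['im'] for i in(0,1)]
o=np.vstack([cv2.resize(x,(400,300),interpolation=cv2.INTER_AREA) for x in a])
cv2.imwrite('pics/both.png',o[:,:,::-1])
E
```

```text
[0.583 0.161 0.495] [[0.0, -1.0, -0.0], [-0.95, -0.0, 0.32], [-0.32, -0.0, -0.95]] [array([257.,  62.]), array([482., 150.])] 3.2917
[ 0.583 -0.019  0.495] [[0.0, -1.0, -0.0], [-0.95, -0.0, 0.32], [-0.32, -0.0, -0.95]] [array([47., 61.]), array([287., 149.])] 4.3917
```

View pics/w0.png

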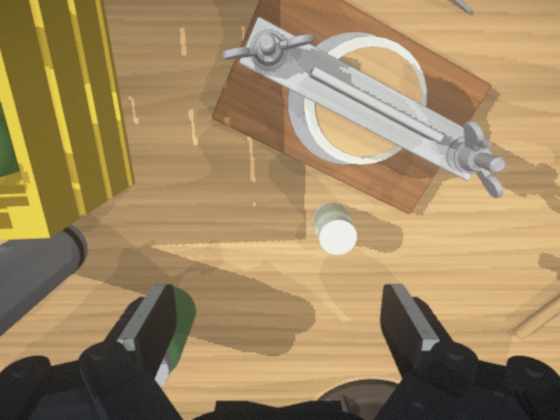

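View pics/w1.png

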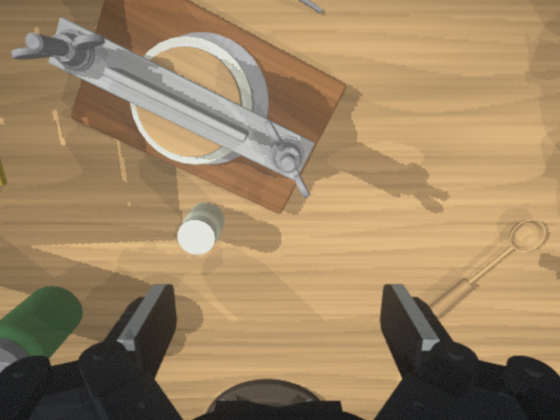

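Rod tops: left at w0 (270,40) and w1 (34,42), right at w0 (497,162) and w1 (288,152). I'll triangulate the rods and wing ends, and view 4x crops for accuracy.

```bash
cat >> h.py <<'E'
def tri(c0,u0,c1,u1):
    P=[c['mtx']@np.c_[c['R'],c['t']] for c in(c0,c1)]
    X=cv2.triangulatePoints(P[0],P[1],np.array(u0,float),np.array(u1,float)).ravel();return X[:3]/X[3]
E
python3 - <<'E'
from h import *
a=np.load('pics/w0.npz');b=np.load('pics/w1.npz')
for n,u,v in(('rodL',(270,40),(34,42)),('Ltip-',(226,54),(15,54)),('Ltip+',(311,41),(101,38)),('rodR',(497,162),(288,152)),('Rtip1',(472,125),(273,125)),('Rtip2',(497,193),(305,192))):
    print(n,tri(a,u,b,v).round(3), ray(a,u,.158).round(3),ray(b,v,.158).round(3))
o=np.zeros((600,800,3),np.uint8)
for k,(d,x,y) in enumerate(((a,215,10),(a,430,105),(b,5,10),(b,240,105))):
    r,q=divmod(k,2);o[r*300:r*300+300,q*400:q*400+400]=cv2.resize(d['im'][y:y+75,x:x+100],(400,300),interpolation=cv2.INTER_CUBIC)
cv2.imwrite('pics/crops2.png',o[:,:,::-1])
E
```

```text
rodL [0.619 0.167 0.192] [0.624 0.168 0.158] [0.622 0.188 0.158]
Ltip- [0.613 0.205 0.16 ] [0.613 0.206 0.158] [0.613 0.207 0.158]
Ltip+ [0.625 0.133 0.154] [0.623 0.133 0.158] [0.626 0.131 0.158]
rodR [ 0.53  -0.028  0.186] [ 0.52  -0.045  0.158] [ 0.529 -0.029  0.158]
Rtip1 [ 0.554 -0.015  0.16 ] [ 0.554 -0.016  0.158] [ 0.554 -0.015  0.158]
Rtip2 [ 0.493 -0.045  0.169] [ 0.49  -0.051  0.158] [ 0.491 -0.045  0.158]
```

View pics/crops2.png

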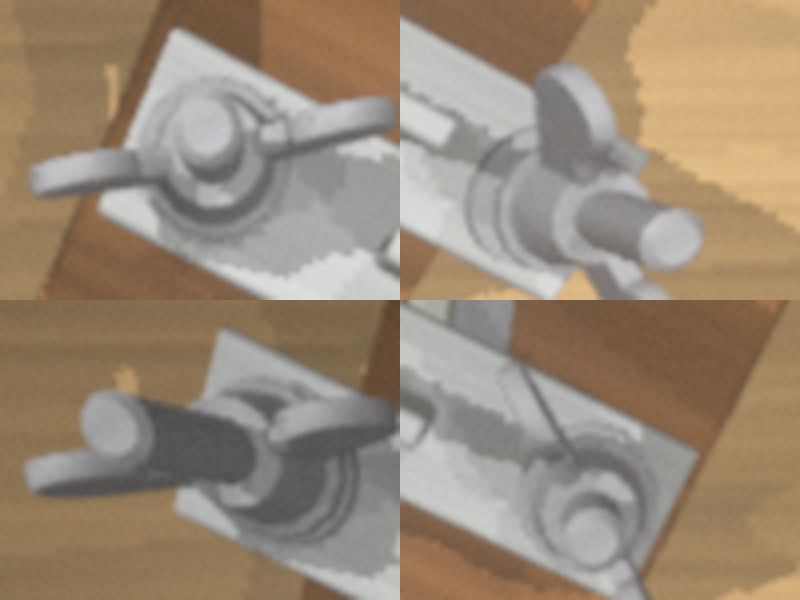

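Re-reading the crops, the right nut is the loose one: it shows less bare rod and its flange has a gap to the washer. Wing tips in w1 are about (269,124) and (305,192). Now I'll refine the axis and check the IK for the arc.

```bash
cat > arc.py <<'E'
from workcell import *
from h import *
a_=np.load('pics/w0.npz');b_=np.load('pics/w1.npz')
L=tri(a_,(267,44),b_,(34,41));R=tri(a_,(497.5,165),b_,(288,161.8))
uy=(R-L)[:2]/np.linalg.norm((R-L)[:2])
AX=(.5*(L+R)[:2]+.11*uy)
W0=np.degrees(np.arctan2(uy[1],uy[0]))-90      # press angle p -> world p+W0
RAD=.034
def pose(p,z,off):
    w=np.radians(p+W0);a=w/2+np.radians(off)/2
    return [AX[0]+RAD*np.cos(w),AX[1]+RAD*np.sin(w),z],[0,np.cos(a),np.sin(a),0]
E
python3 - <<'E'
from arc import *
print(L.round(4),R.round(4),np.linalg.norm((R-L)[:2]),AX.round(4),W0)
for t in((269,124),(305,192)):
    X=ray(b_,t,.162);d=X[:2]-AX;print(X.round(3),np.linalg.norm(d),(np.degrees(np.arctan2(d[1],d[0]))-W0)%360)
for off in(0,90,180,270):
    print(off,[None if (j:=inverse_kinematics(*pose(p,.158,off))) is None else round(float(j[5]),2) for p in range(225,-31,-30)])
E
```

```text
[0.6185 0.1696 0.1885] [ 0.5244 -0.0279  0.1879] 0.21873701895172928 [ 0.5241 -0.0284] -205.50443282802985
[ 0.555 -0.011  0.162] 0.03543559356436316 234.68999715304716
[ 0.492 -0.045  0.162] 0.036465001007730716 52.8125993847367
0 [1.59, 1.1, 0.6, 0.09, -0.44, -0.99, -1.55, -2.11, -2.66]
90 [None, 2.67, 2.17, 1.66, 1.13, 0.58, 0.02, -0.54, -1.09]
180 [-1.55, -2.04, -2.54, None, 2.7, 2.15, 1.59, 1.03, 0.48]
270 [0.02, -0.47, -0.97, -1.48, -2.01, -2.56, None, 2.6, 2.05]
```

Rod height (0.188 m) and spacing (0.219 m) match the given sizes. The axis is at (0.524, −0.028), with wings at press angles 53° and 234°, and `off=0` is reachable over the whole sweep. First stroke:

```bash
cat >> arc.py <<'E'
ZW,ZH=.159,.225
def enter(p):
    goto(*pose(p,ZH,0))
    hit=movel(pose(p,ZW,0)[0],velocity=.08,until_force=4)
    return hit
def sweep(p0,p1,step=15,v=.06,fmax=5):
    f0=np.array(sense()['ft_force']);p=p0;log=[]
    while p>p1:
        q=max(p-step,p1);P,Q=pose(q,ZW,0)
        hit=movel(P,Q,velocity=v,until_force=fmax);p=q
        f=np.array(sense()['ft_force'])-f0;log.append((p,f.round(1).tolist()))
        if hit or np.linalg.norm(f[:2])>7: break
    print(*log,sep='\n')
    s=sense();d=np.array(s['tcp_pos'])[:2]-AX
    pa=(np.degrees(np.arctan2(d[1],d[0]))-W0)%360
    print('hit',hit,'at p',pa,'t',s['time_s']);return hit,pa
def leave(p,back=12):
    movel(*pose(p+back,ZW,0),velocity=.06);movel(pose(p+back,ZH,0)[0],velocity=.15)
E
python3 - <<'E'
from arc import *
clamp(20);print(sense()['finger_gap'],sense()['time_s'])
print('enter hit',enter(102),sense()['tcp_pos'])
h,p=sweep(102,0)
if not h: leave(0)
print(sense()['time_s'])
c=get_calibration('wrist');im=read_camera('wrist');np.savez('pics/w2.npz',im=im,**c);cv2.imwrite('pics/w2.png',im[:,:,::-1])
print(proj(c,(*AX,.16)))
E
```

```text
0.0022712925630192548 5.1583
enter hit False [ 0.51651969 -0.0614515   0.15942531]
(87, [1.1, -0.3, 0.1])
(72, [-0.2, -1.4, 0.3])
(57, [0.2, -0.8, 0.9])
(42, [-0.8, -1.7, 0.2])
(27, [-1.1, -1.2, 0.5])
(12, [-0.2, -0.2, 0.6])
(0, [-0.4, -1.1, -0.2])
hit False at p 0.08009959167713987 t 10.4583
11.4083
[277.22261359 288.84390972]
```

View pics/w2.png

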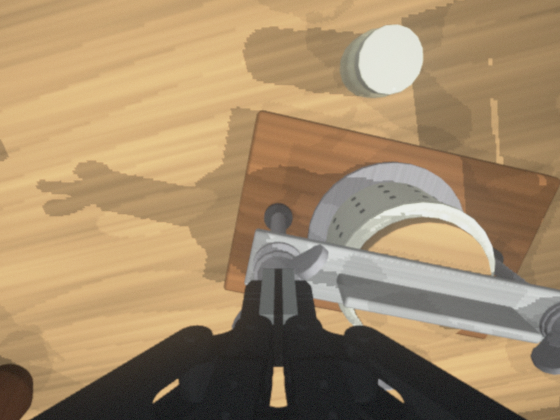

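The picture shows the fingers at the nut's near flank, with one wing at about (313,262). I'll check its angle and then run the next stroke.

```bash
python3 - <<'E'
from arc import *
c=np.load('pics/w2.npz')
X=ray(c,(322,252),.162);d=X[:2]-AX;print(X.round(3),np.linalg.norm(d),(np.degrees(np.arctan2(d[1],d[0]))-W0)%360, proj(c,(*AX,.022)))
for p in(-31,149):
    w=np.radians(p+W0);print(p,proj(c,(AX[0]+.04*np.cos(w),AX[1]+.04*np.sin(w),.162)))
E
```

```text
[0.505 0.004 0.162] 0.037571486452448045 326.33184499494035 [277.4919632  216.96586325]
-31 [322.87492202 247.41085489]
149 [235.20760881 330.1483023 ]
```

The wing is at −33.7°, as predicted. Carrying on with full strokes until the stop.

```bash
python3 - <<'E'
from arc import *
for k in range(3):
    e=enter(194);print('enter',e)
    if e: break
    h,p=sweep(194,0)
    if h: break
    leave(0)
E
```

```text
enter False
(179, [0.5, -0.6, 1.0])
(164, [0.2, -0.9, 0.6])
(149, [0.2, 0.4, -0.4])
(134, [-0.5, -1.0, -0.5])
(119, [0.2, -0.6, -1.5])
(104, [0.1, -0.3, -1.0])
(89, [-0.2, -0.1, -0.0])
(74, [-0.3, 0.7, -0.3])
(59, [-0.1, -0.0, -0.6])
(44, [0.3, -0.5, -0.5])
(29, [-0.3, -0.5, -0.3])
(14, [-0.0, -1.4, -0.1])
(0, [0.6, -0.0, -1.1])
hit False at p 0.1286844070615416 t 20.4583
enter False
(179, [0.5, 0.3, -1.3])
(164, [0.0, -0.4, -0.9])
(149, [0.1, 0.0, -1.1])
(134, [1.6, 0.8, 0.2])
(119, [0.9, -0.3, -0.9])
(104, [-0.3, 0.2, -0.4])
(89, [1.0, 0.4, -1.0])
(74, [1.7, 0.1, -1.2])
(59, [0.7, 0.7, -1.5])
(44, [1.0, -0.3, -1.1])
(29, [0.6, 0.0, -1.1])
(14, [0.2, -0.1, -1.9])
(0, [0.6, 0.5, -1.1])
hit False at p 0.06114928972687039 t 30.4083
enter False
(179, [1.1, -0.1, 1.0])
(164, [0.1, 0.0, 1.0])
(149, [-0.0, 0.3, -0.1])
(134, [0.6, 0.2, 0.5])
(119, [0.4, -0.6, 0.8])
(104, [1.1, -0.1, 0.9])
(89, [0.1, -0.9, 1.3])
(74, [0.6, 0.0, -0.5])
(59, [2.3, -4.8, 0.1])
hit True at p 63.32087472988874 t 38.6083
```

The stop came after about 564° (9.8 rad) of turning, inside the expected 7.3–11 rad. I'll back off, push once more slowly to confirm the stop, then retreat and look.

```bash
python3 - <<'E'
from arc import *
p=63.3
movel(*pose(p+12,ZW,0),velocity=.06)
h,p2=sweep(p+12,p-8,step=25,v=.02,fmax=6)
leave(p2,15)
x,_=pose(90,.36,0)
movel([.50,-.02,.36],velocity=.2);goto([.50,-.02,.36],[0,1,0,0])
c=get_calibration('wrist');im=read_camera('wrist');np.savez('pics/w3.npz',im=im,**c)
print(proj(c,(*AX,.188)),sense()['time_s'],sense()['ft_force'])
o=np.hstack([cv2.resize(i[0:240,60:360],(400,320),interpolation=cv2.INTER_CUBIC) for i in(b_['im'],im)])
cv2.imwrite('pics/w3.png',o[:,:,::-1])
E
```

```text
(55.3, [3.2, -5.4, -0.4])
hit True at p 63.88117557844856 t 39.4333
[287.93725643 163.45236137] 43.2667 [-0.32806019  0.40661969 -0.61944238]
```

View pics/w3.png

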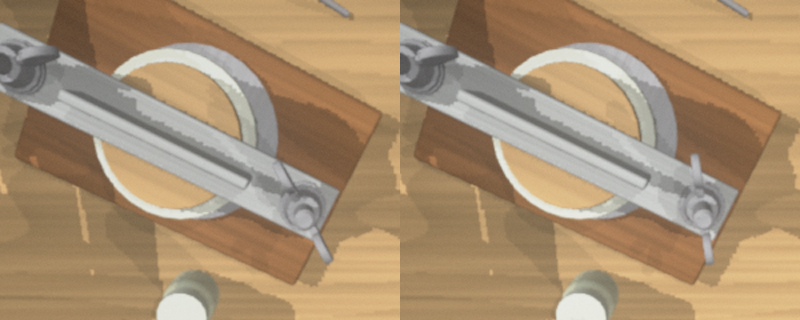

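The before/after pair shows the press in the same place and the other nut unchanged. The loose nut's wings now run from (695,155) to (709,262), and the stop repeated at the same angle (63.3° and 63.9°). Handing in.

```bash
python3 -c "
from workcell import *
print(close_job())"
```

```text
the job is handed in; nothing more can be done
None
```

The loose wing nut was pushed clockwise about 9.8 rad with the closed fingertips until it stopped hard (the same stop on a second push), the other nut and the press look unmoved, and the job is handed in; no verdict was returned.

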